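# Hold a spring clip open over a glaze record card

### The job

Squeeze the red spring clip off its metal fin and bring it over the glaze record card with the green band (not the yellow one). Finish holding the clip wide open around the middle of the card's top edge, the jaws reaching about 2 cm down either side without touching it, so that the potter can slip a sheet in; the program ends while the gripper still holds the clip open. Do not knock or bite the cards, drop the clip, or disturb the other things on the table.

Things in the scene. Friction and masses are not known exactly. Their poses are not given: they have to be found in the camera images.
- clip: Red double-lever spring clip, 93 mm tall, 36 mm wide, 0.09 kg. Starts upright, jaws down, biting the clip rest's fin. Origin: its middle, between the two lever pivots. z points up to the handles, x is the line along which the handles close and the jaws part, y runs along the jaws. Squeeze the two handle bars together from above. The drum between the levers reaches 8 mm below the origin.
- near_bar (a point): Middle of the handle bar on the clip's -x side: red bar 10 mm thick, 28 mm long along the clip's y, at its lever's top. Parked, it is 42 mm above the clip's origin and 25 mm aside; the two bars measure 60 mm over their outsides. Fully squeezed, to a firm stop, they are about 45 mm above the origin and about 27 mm over the outsides.
- far_bar (a point): The same for the +x handle bar. The spring pushes back on each finger with about 4 N parked and 11 N fully open: a 20 N grip holds it at the stop; let go and the jaws shut. Fingertips that swing forward as they close can carry the clip 5 to 10 mm down the fin with them, so it then hangs that much lower below the hand.
- clip_mouth (a point): Point of the clip's middle plane level with the jaw lips' lower ends, 46 mm below the clip's origin; axes as the clip's. The lips (36 mm long, black rubber) are 5 mm apart parked and about 36 mm apart when fully squeezed.
- clip_near (a joint): Opening angle of one lever of the clip (rad): 0 parked on the 5 mm fin, -0.05 shut, 0.36 fully open at the stop. Both levers always move together.
- clip_far (a joint): Opening angle of the other lever, the same values.
- clip_rest: Fixed clip rest: wooden foot 70 x 100 mm, with an upright metal fin, 5 mm thick (x) and 80 mm wide (y), whose top edge is 80 mm above the table. Origin: centre of the foot's underside; z up. The clip straddles the fin's top edge, its lips reaching 18 mm down.
- rest_edge (a point): Middle of the top edge of the rest's fin, 80 mm above the table.
- green_card: Stiff white record card with a green band along its top and three glaze swatches, 4 mm thick (x), 90 mm wide (y), standing upright in a loose wooden foot 66 x 104 mm, 0.6 kg. Origin: centre of the foot's underside; z up; the faces look along -x and +x. The card's top edge runs along y, 140 mm above the table.
- green_card_edge (a point): Middle of the green-banded card's top edge, 140 mm above the table; axes as the card's.
- yellow_card: The same card and foot with a yellow band: leave it alone. Origin and axes as for the green one.
- water_pot: Bystander: light grey plastic water pot, 99 mm across, 76 mm tall. Origin: centre of the underside.
- pumpkin: Bystander: brown clay pumpkin, 121 mm across, 103 mm tall. Origin: centre of the underside.
- mushroom: Bystander: brown clay mushroom, 62 mm across, 60 mm tall. Origin: centre of the underside.
- ring_cutter: Bystander: tin ring cutter, 69 mm across, 31 mm tall. Origin: centre of the underside.
- wood_rib: Bystander: flat wooden kidney rib, 71 x 116 x 8 mm. Origin: centre of the underside.
- loop_tool: Bystander: wooden-handled loop tool, 30 x 189 x 12 mm, lying along its y. Origin: centre of the underside.
There are look-alikes about, which are no part of the job. Leave any blue look-alike of the clip alone.

How it is judged:
By the outcome, as a careful person would: the job done as asked, in the order asked, and still so for the second after the job is handed in, while the arm keeps its last pose, push and grip.
It also fails if it takes over 40 s, if anything falls off the work surface, if the arm or the gripper's body presses on something with over 40 N, if the wrist force passes 120 N, or if a joint passes its speed limit or range.

### The arm

A 6-joint arm with a two-finger parallel gripper is mounted at the origin on the work surface; the furniture and walls round the work are solid. World frame = base frame: x ahead of the robot, y to its left, z up, the work surface at z = 0. Lengths are in m, angles in degrees, forces in N, time in s.
With the tool pointing down it reaches from about 0.225 to 0.875 m from the base axis. Payload 3.4 kg.
Tool frame: the origin (TCP) lies on the centre line of the jaws, within the pads' length; the fingertips stand bot.nose_length ahead of it and the grasp point (between the pads) lies 5 mm behind it (bot.nose_length is the distance from the TCP to the fingertips, in m); z points along the fingers, y is the line along which they close (so a half turn about z gives the same grasp; the last joint's range is limited). The gripper opens to 85 mm and grips with 20 to 120 N. Pads are 22 mm wide; open, the fingers measure 114 mm over their backs; the gripper's body (76 mm by 85 mm) begins 54 mm behind the grasp point. The pads swing forward as they close: fully open they stand 13 mm farther back than shut.
Start: joints at [-80.042, 15.808, 86.224, -0, 77.962, -6.933], TCP at [0.167, -0.55, 0.245] pointing down, gripper open.
Joint ranges: [-165.64, 165.64], [-43.16, 119.46], [12.63, 154.43], [-67.54, 247.53], [6.08, 155.33], [-154.97, 154.97]. Speed limits (degrees/s): [147.25, 147.25, 180, 180, 180, 180].

### API

Orientations are given as a 3x3 rotation matrix whose columns are the frame's x, y, z axes.
In Python, from cell import sensors, imaging, ticket, bot gives the robot as it stands.
- The arm moves only by the shell command python3 -m jog 'ROWS'. ROWS is JSON, a list of rows, each a list of 7 numbers: the shift along the world's x, y, z as a fraction of full scale, then the turn, a rotation vector about the world's x, y, z as a fraction of full scale, then the gripper's target within -1 to 1 (fully open at 1, half-way at 0, shut at -1). In form: [[x, y, z, rx, ry, rz, fingers], ...]. A call has 1 to 12 rows; each row shifts and turns the commanded pose from where the row before left it; what a row does not reach is not made up. Full scale, the value 1, is 200 mm for a shift and 30 degrees for a turn. A row lasts 1/12 s, in which the tool goes at most 41.7 mm and 7.16 degrees, less where a joint would pass 70% of its speed; a pose out of reach is approached as far as the arm can. A call with a number of a shift or a turn outside -1 to 1 is refused whole. A call with a gripper value outside its range is refused whole. The fingers move at their own pace and stop on an object; the grip force is fixed at half the most. Time passes only in rows, so rows that do not move let the fingers close. It gives the time, the measured TCP pose, the force, the opening and the grip force at its end, in the units of the state.
- sensors.observe(): the state, without advancing time (a new reading comes with each control period).
- imaging.read_camera(name): name is "scene" or "top" or "wrist"; returns the picture (480x640x3 uint8, red, green, blue); there is no depth.
- imaging.get_calibration(name): a dict with "K" (3x3 intrinsics, pixels), "rvec" (rotation vector, rad) and "tvec" (3), from world to camera coordinates, as OpenCV has them. Camera axes: x right, y down, z forward; pixel columns grow to the right and rows downward; lengths in m; the calibration is good to about 2 mm. A picture is of the moment at which its call begins: read the wrist's pose just before it. get_calibration takes no time and is no camera call; for the wrist camera it gives the pose at the moment of the call.
- ticket.finish_job(): hands the job in; it is judged then, once.
The state is a dict: "time_s": time; "joint_pos": joint angles; "qvel": joint speeds; "effort": joint torques, N m; "tool_pos": TCP position; "ee_rot": TCP orientation; "force": force on the tool from outside, world axes, zero at the start; "moment": the same for the moment, N m; "width": finger opening in m; "finger_force": force on a finger pad.
Only numpy, scipy, OpenCV 4.12 (cv2) and the standard library are available. Lean on these libraries where they do the work, as an engineer would, in place of code of your own. Each camera call takes 0.05 s, during which the arm holds its last target. There are 200 camera calls.

## Working session

There is one attempt and no reset: what is moved stays moved. The work goes in short steps, Python scripts to look and compute and a shell command to move; the robot and the scene stay as the last step left them, time stands still between calls to the robot, and variables do not carry over. Pictures are saved under pics/ and viewed, at most 10 in all, crops included, and the job is handed in when it is done.

```bash
mkdir -p pics; python3 - <<'E'
from cell import sensors, imaging, ticket, bot
import cv2,numpy as np
s=sensors.observe();print(s['time_s'],s['tool_pos'],s['ee_rot'],s['width'],bot.nose_length)
for n in("scene","top"):
    im=imaging.read_camera(n);cv2.imwrite(f"pics/{n}0.png",im[:,:,::-1])
    c=imaging.get_calibration(n);print(n,c)
E
```

```text
0.0 [ 0.16697672 -0.54971315  0.24443675] [[ 9.56854833e-01  2.90566230e-01 -3.06679702e-04]
 [ 2.90566309e-01 -9.56853231e-01  1.76465099e-03]
 [ 2.19300521e-04 -1.77762562e-03 -9.99998396e-01]] 0.08554452700670424 0.014
scene {'K': array([[518.54425754,   0.        , 321.66315449],
       [  0.        , 518.54425754, 245.15790098],
       [  0.        ,   0.        ,   1.        ]]), 'rvec': array([ 0.89913018, -2.5744305 ,  0.96033576]), 'tvec': array([0.40500765, 0.35066039, 0.93482575])}
top {'K': array([[553.31125506,   0.        , 328.62315047],
       [  0.        , 553.31125506, 245.19558949],
       [  0.        ,   0.        ,   1.        ]]), 'rvec': array([ 2.11200375, -2.16487878,  0.16348635]), 'tvec': array([-0.02687927,  0.5360563 ,  1.23956343])}
```

View pics/top0.png

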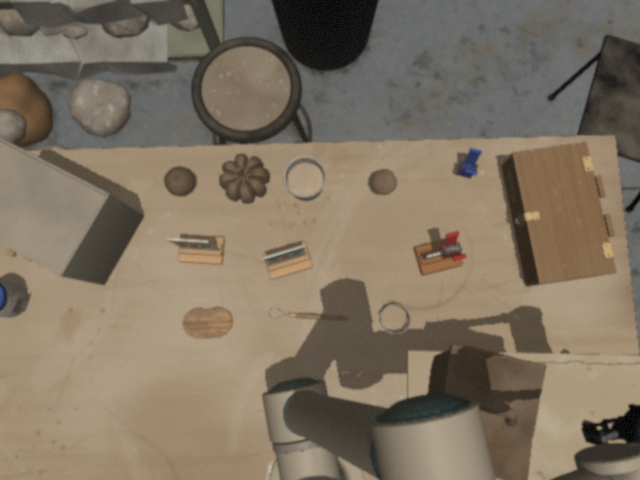

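View pics/scene0.png

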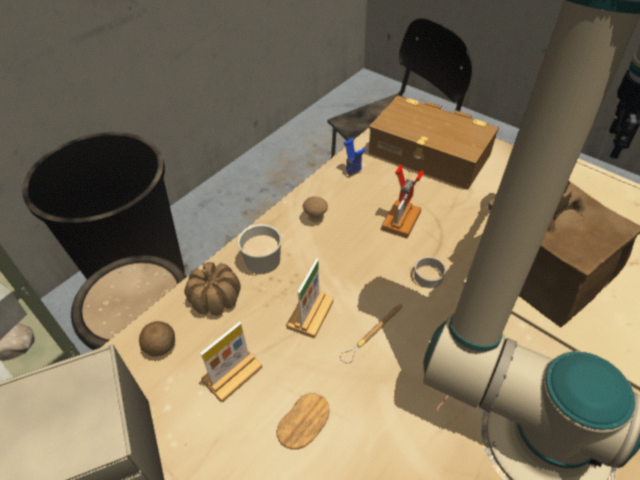

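The green card is the one nearer the clip: top view (287,258), scene (310,285). The yellow card is at top (200,248). The red clip is at top (455,247), with its handles parting roughly along the image rows. Next I'll measure these by mask.

```bash
cat > h.py <<'E'
import cv2,numpy as np
from cell import imaging
def ray(c,uv,z):
    R=cv2.Rodrigues(np.asarray(c['rvec'],float))[0];t=np.asarray(c['tvec'],float)
    d=R.T@np.linalg.inv(c['K'])@np.array([*uv,1.]);o=-R.T@t
    return o+d*(z-o[2])/d[2]
def tri(c1,u1,c2,u2):
    P=[c['K']@np.c_[cv2.Rodrigues(np.asarray(c['rvec'],float))[0],c['tvec']] for c in(c1,c2)]
    X=cv2.triangulatePoints(P[0],P[1],np.array(u1,float).reshape(2,1),np.array(u2,float).reshape(2,1))[:,0]
    return X[:3]/X[3]
def mask(im,col):
    h=cv2.cvtColor(im,cv2.COLOR_RGB2HSV);H,S,V=cv2.split(h)
    m={'red':((H<5)|(H>174))&(S>170)&(V>70),'green':(H>50)&(H<90)&(S>70),'yellow':(H>22)&(H<35)&(S>170)}[col]
    return m.astype(np.uint8)
def blobs(m,amin=6):
    n,l,s,c=cv2.connectedComponentsWithStats(m)
    return [(tuple(c[i].round(1)),s[i][4],s[i][:4],cv2.minAreaRect(np.argwhere(l==i)[:,::-1].astype(np.float32))) for i in range(1,n) if s[i][4]>=amin]
E
python3 - <<'E'
from h import *
for n in("scene","top"):
    im=cv2.imread(f"pics/{n}0.png")[:,:,::-1].copy();c=imaging.get_calibration(n)
    for col,z in(('red',.15),('green',.135)):
        for b in blobs(mask(im,col)): 
            if b[0][1]<300: print(n,col,b[0],b[1],b[2],np.round(ray(c,b[0],z),3),[np.round(ray(c,p,z)[:2],3).tolist() for p in cv2.boxPoints(b[3])])
im=[cv2.imread(f"pics/top0.png")[y:y+60,x:x+80] for x,y in((405,215),(250,228))]
im+=[cv2.imread(f"pics/scene0.png")[y:y+75,x:x+100] for x,y in((360,160),(270,260))]
cv2.imwrite("pics/crop.png",np.vstack([np.hstack([cv2.resize(i,(400,300),interpolation=cv2.INTER_CUBIC) for i in im[k:k+2]]) for k in(0,2)]))
E
```

```text
scene red (np.float64(400.6), np.float64(175.2)) 79 [397 165   8  22] [ 0.519 -0.29   0.15 ] [[0.546, -0.312], [0.538, -0.322], [0.492, -0.267], [0.499, -0.257]]
scene red (np.float64(419.8), np.float64(174.1)) 25 [418 171   5   8] [ 0.486 -0.321  0.15 ] [[0.484, -0.306], [0.494, -0.332], [0.486, -0.333], [0.477, -0.307]]
scene red (np.float64(401.6), np.float64(196.9)) 8 [400 194   4   6] [ 0.477 -0.231  0.15 ] [[0.477, -0.224], [0.481, -0.241], [0.479, -0.241], [0.474, -0.224]]
scene green (np.float64(611.6), np.float64(4.7)) 469 [572   0  68  13] [ 0.441 -1.482  0.135] [[0.562, -1.438], [0.379, -1.573], [0.351, -1.481], [0.527, -1.35]]
scene green (np.float64(634.7), np.float64(69.0)) 55 [630  63  10  14] [ 0.248 -1.107  0.135] [[0.267, -1.103], [0.267, -1.138], [0.226, -1.107], [0.227, -1.073]]
top red (np.float64(451.5), np.float64(236.9)) 52 [447 233  11  12] [ 0.529 -0.301  0.15 ] [[0.518, -0.284], [0.545, -0.301], [0.537, -0.314], [0.51, -0.297]]
top red (np.float64(458.4), np.float64(256.7)) 38 [453 255  12   5] [ 0.487 -0.313  0.15 ] [[0.489, -0.302], [0.494, -0.325], [0.486, -0.326], [0.481, -0.303]]
```

View pics/crop.png

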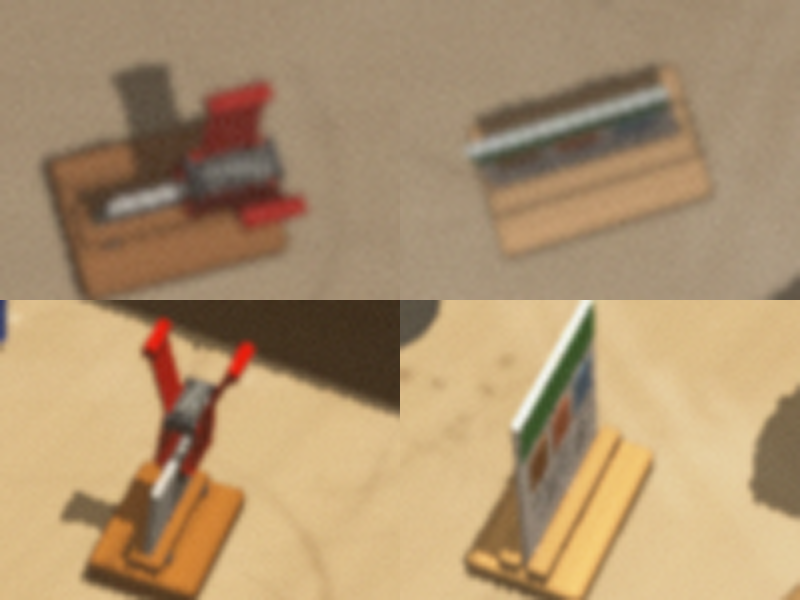

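The crop shows the clip near one end of the fin. Its two bars are centred at top (452.8,234) and (459.8,257.4). The green card's top edge runs from top (263.4,258.6) to (303,246.4).

```bash
python3 - <<'E'
from h import *
T=imaging.get_calibration('top');S=imaging.get_calibration('scene')
P={'far':((452.8,234),(399.3,169.3),.152),'near':((459.8,257.4),(420.2,174.2),.152),'cA':((263.4,258.6),(298.75,292.5),.14),'cB':((303,246.4),(318,260.8),.14),
'finA':((405+100/5,215+212/5),(360+153/4,160+195/4),.08)}
X={}
for k,(a,b,z) in P.items():
    X[k]=ray(T,a,z);print(k,'top',X[k].round(4),'scene',ray(S,b,z).round(4),'tri',tri(T,a,S,b).round(4))
f=X['far']-X['near'];c=X['cA']-X['cB']
print('clip mid',(X['far']+X['near'])/2,'sep',np.linalg.norm(f),'ang',np.degrees(np.arctan2(f[1],f[0])))
print('card mid',(X['cA']+X['cB'])/2,'len',np.linalg.norm(c),'edge ang',np.degrees(np.arctan2(c[1],c[0])))
print(np.degrees(np.arctan2((X['finA'][1]-((X['far']+X['near'])/2)[1]),(X['finA'][0]-((X['far']+X['near'])/2)[0]))))
E
```

```text
far top [ 0.5353 -0.3039  0.152 ] scene [ 0.5312 -0.3039  0.152 ] tri [ 0.534  -0.3049  0.1503]
near top [ 0.485  -0.3156  0.152 ] scene [ 0.4841 -0.3187  0.152 ] tri [ 0.4837 -0.3153  0.1548]
cA top [0.4944 0.0993 0.14  ] scene [0.4921 0.1006 0.14  ] tri [0.4943 0.0993 0.137 ]
cB top [0.5186 0.0145 0.14  ] scene [0.5126 0.0174 0.14  ] tri [0.5181 0.014  0.1334]
finA top [ 0.4962 -0.255   0.08  ] scene [ 0.4966 -0.259   0.08  ] tri [ 0.495  -0.2544  0.0848]
clip mid [ 0.51011874 -0.30973374  0.152     ] sep 0.05167093328337455 ang 13.145593937550043
card mid [0.50646863 0.05688983 0.14      ] len 0.08815041081874161 edge ang 105.91163117970389
104.27373841496865
```

The heights and sizes agree: bar separation is 51.7 mm, the card edge is 88 mm long, and the two views match. I'll move to a hover over the clip, yawed about 86°.

```bash
python3 -m jog '[[0.142,0.1,0,0,0,0.238,1],[0.142,0.1,0,0,0,0.238,1],[0.142,0.1,0,0,0,0.238,1],[0.142,0.1,0,0,0,0.238,1],[0.142,0.1,0,0,0,0.238,1],[0.142,0.1,0,0,0,0.238,1],[0.142,0.1,0,0,0,0.238,1],[0.142,0.1,0,0,0,0.238,1],[0.142,0.1,0,0,0,0.238,1],[0.142,0.1,0,0,0,0.238,1],[0.142,0.1,0,0,0,0.238,1],[0.142,0.1,0,0,0,0.238,1]]'
python3 - <<'E'
from h import *
from cell import sensors
s=sensors.observe();c=imaging.get_calibration('wrist');im=imaging.read_camera('wrist')
print(s['time_s'],s['tool_pos'],s['ee_rot'],s['joint_pos'])
cv2.imwrite('pics/w1.png',im[:,:,::-1])
for b in blobs(mask(im,'red'),40): print(b[0],b[1],b[2],np.round(ray(c,b[0],.155),4),[np.round(ray(c,p,.155)[:2],4).tolist() for p in cv2.boxPoints(b[3])])
E
```

```text
time_s: 1.1
tool_pos: [0.5089, -0.3088, 0.2449]
ee_rot: [[-0.224, 0.975, -0.001], [0.975, 0.224, 0.0], [0.001, -0.0, -1.0]]
force: [-0.2, 0.4, -0.3]
width: 0.0855
finger_force: 0.0
1.1 [ 0.50888981 -0.3087843   0.24491828] [[-2.23781715e-01  9.74639091e-01 -6.21050791e-04]
 [ 9.74639103e-01  2.23782021e-01  4.75988756e-04]
 [ 6.02897249e-04 -4.98782805e-04 -9.99999694e-01]] [-3.79437090e+01  1.75920931e+01  8.36922245e+01 -3.79942269e-04
  7.87605134e+01 -5.08748948e+01]
(np.float64(344.6), np.float64(240.0)) 1133 [324 209  39  61] [ 0.5255 -0.2984  0.155 ] [[0.5082, -0.2823], [0.5298, -0.2757], [0.5428, -0.3139], [0.5202, -0.3209]]
(np.float64(287.1), np.float64(241.1)) 1269 [270 210  38  60] [ 0.4903 -0.3073  0.155 ] [[0.4823, -0.3282], [0.4763, -0.2891], [0.4982, -0.2851], [0.5052, -0.324]]
```

View pics/w1.png

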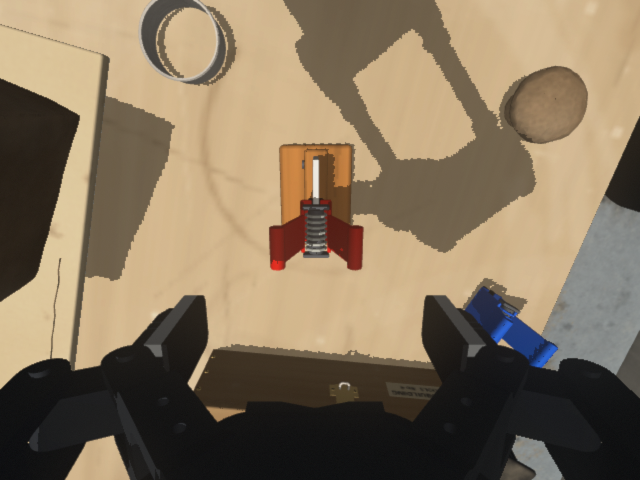

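The wrist view shows the clip between the open fingers, aligned within about 1°. The bars are near columns 270–285 and 348–363, rows 226–269. I'll cast those.

```bash
python3 - <<'E'
from h import *
from cell import sensors
s=sensors.observe();c=imaging.get_calibration('wrist');R=cv2.Rodrigues(np.asarray(c['rvec']))[0]
print('cam',-R.T@c['tvec'],R[2])
for n,p in {'L':(277.5,249),'R':(355.5,247)}.items():
    for z in (.15,.155): print(n,z,ray(c,p,z).round(4))
print('fin',ray(c,(316,158),.08),ray(c,(316,200),.08))
print('bar row ends at .155',[ray(c,p,.155).round(4)[:2] for p in((278,228),(278,268),(355,226),(355,268))])
E
```

```text
cam [ 0.49712645 -0.23736078  0.37437603] [ 0.068465   -0.26001037 -0.96317555]
L 0.15 [ 0.4915 -0.311   0.15  ]
L 0.155 [ 0.4916 -0.3093  0.155 ]
R 0.15 [ 0.5404 -0.298   0.15  ]
R 0.155 [ 0.5395 -0.2967  0.155 ]
fin [ 0.50400644 -0.25269104  0.08      ] [ 0.51185788 -0.28547114  0.08      ]
bar row ends at .155 [array([ 0.4891, -0.2958]), array([ 0.4946, -0.3218]), array([ 0.5356, -0.2835]), array([ 0.5429, -0.3104])]
```

Wrist and overhead fixes differ by about 6 mm. I'll descend to just above the bars (tips near 0.17) and check the fingers against the clip directly.

```bash
python3 -m jog '[[0,0,-0.1,0,0,0.03,1],[0,0,-0.1,0,0,0,1],[0,0,-0.05,0,0,0,1],[0,0,0,0,0,0,1],[0,0,0,0,0,0,1]]'
python3 - <<'E'
from h import *
from cell import sensors
s=sensors.observe();c=imaging.get_calibration('wrist');im=imaging.read_camera('wrist');sc=imaging.read_camera('scene')
print(s['tool_pos'],np.degrees(np.arctan2(s['ee_rot'][1][1],s['ee_rot'][0][1])),c['K'][0])
R=cv2.Rodrigues(np.asarray(c['rvec']))[0];E=np.array(s['ee_rot']);print('cam in tool',E.T@(-R.T@c['tvec']-s['tool_pos']),'axes',(R@E).round(3))
for z in(.15,.18,.2):
  q=np.array([*s['tool_pos'][:2],z]);print(z,cv2.projectPoints(q,c['rvec'],c['tvec'],c['K'],None)[0].ravel())
a=cv2.resize(im[150:450,:][:, 120:520],(400,300));b=cv2.resize(sc[80:230,330:530],(400,300),interpolation=cv2.INTER_CUBIC)
cv2.imwrite('pics/w2.png',np.hstack([a,b])[:,:,::-1])
E
```

```text
time_s: 1.57
tool_pos: [0.5074, -0.3103, 0.1949]
ee_rot: [[-0.232, 0.973, -0.001], [0.973, 0.232, 0.001], [0.001, -0.001, -1.0]]
force: [-0.4, 0.3, -0.2]
width: 0.0853
finger_force: 0.0
[ 0.50743481 -0.31025975  0.19487138] 13.432926621014877 [362.09218205   0.         314.48272955]
cam in tool [ 0.06995571 -0.00042494 -0.12941961] axes [[ 0.001  1.     0.   ]
 [-0.962  0.001 -0.272]
 [-0.272 -0.     0.962]]
0.15 [315.38516444 276.20450679]
0.18 [315.47581783 301.92021372]
0.2 [315.55723582 325.01611143]
```

View pics/w2.png

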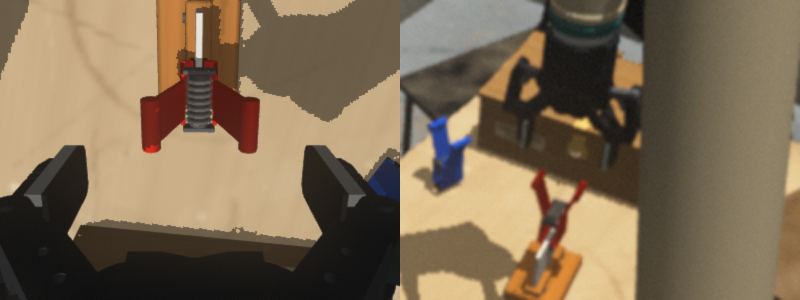

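The wrist view is settled now. The bars centre at column 320, row 275, and the TCP projects at (315,276), so the offset is about 2 mm along tool y. I'll descend to the bars and squeeze.

```bash
python3 -m jog '[[0.011,0.003,-0.085,0,0,0,1],[0,0,-0.085,0,0,0,1],[0,0,-0.085,0,0,0,1],[0,0,0,0,0,0,1],[0,0,0,0,0,0,0.3],[0,0,0,0,0,0,-0.2],[0,0,0,0,0,0,-1],[0,0,0,0,0,0,-1],[0,0,0,0,0,0,-1],[0,0,0,0,0,0,-1],[0,0,0,0,0,0,-1],[0,0,0,0,0,0,-1]]'
```

```text
time_s: 2.67
tool_pos: [0.5101, -0.3096, 0.1444]
ee_rot: [[-0.233, 0.972, 0.0], [0.972, 0.233, -0.0], [-0.0, 0.0, -1.0]]
force: [-0.8, 0.0, -0.2]
width: 0.0237
finger_force: 60.7
```

```bash
python3 -m jog '[[0,0,0.02,0,0,0,-1],[0,0,0.08,0,0,0,-1],[0,0,0.12,0,0,0,-1],[0,0,0.15,0,0,0,-1],[0,0,0.15,0,0,0,-1],[0,0,0.15,0,0,0,-1],[0,0,0.08,0,0,0,-1],[0,0,0,0,0,0,-1],[0,0,0,0,0,0,-1]]'
python3 - <<'E'
from h import *
c=imaging.get_calibration('wrist');im=imaging.read_camera('wrist');sc=imaging.read_camera('scene')
a=cv2.resize(im[150:450,:][:, 120:520],(400,300));b=cv2.resize(sc[40:190,330:530],(400,300),interpolation=cv2.INTER_CUBIC)
cv2.imwrite('pics/w3.png',np.hstack([a,b])[:,:,::-1])
E
```

```text
time_s: 3.42
tool_pos: [0.5102, -0.3097, 0.295]
ee_rot: [[-0.233, 0.972, 0.002], [0.972, 0.233, -0.001], [-0.001, 0.001, -1.0]]
force: [-0.4, 0.6, -1.9]
width: 0.0237
finger_force: 60.7
```

View pics/w3.png

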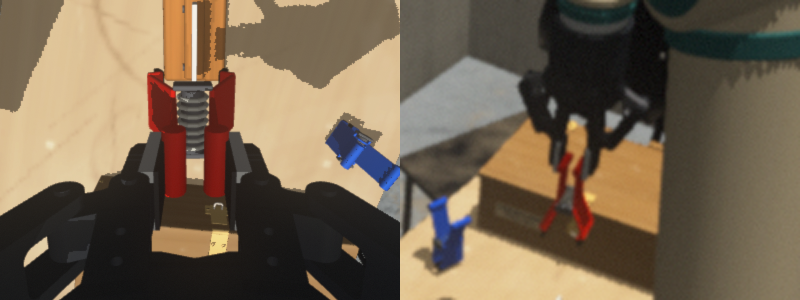

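The clip came off the fin and is held wide open between the pads; the scene view shows both lips apart. I'll carry it high over the green card.

```bash
python3 -m jog '[[-0.002,0.05,0,0,0,0.007,-1],[-0.002,0.12,0,0,0,0.007,-1],[-0.002,0.18,0,0,0,0.007,-1],[-0.002,0.2,0,0,0,0.007,-1],[-0.002,0.2,0,0,0,0.007,-1],[-0.002,0.2,0,0,0,0.007,-1],[-0.002,0.2,0,0,0,0.007,-1],[-0.002,0.2,0,0,0,0.007,-1],[-0.002,0.18,0,0,0,0.007,-1],[-0.002,0.15,0,0,0,0.007,-1],[-0.002,0.1,0,0,0,0.007,-1],[-0.002,0.06,0,0,0,0.007,-1]]'
python3 -m jog '[[0,0,0,0,0,0,-1],[0,0,0,0,0,0,-1],[0,0,0,0,0,0,-1]]'
python3 - <<'E'
from h import *
im=imaging.read_camera('wrist');sc=imaging.read_camera('scene')
cv2.imwrite('pics/wr4.png',im[:,:,::-1]);cv2.imwrite('pics/sc4.png',sc[:,:,::-1])
a=cv2.resize(im[0:450],(400,281));a=np.vstack([a,np.zeros((119,400,3),np.uint8)]);b=cv2.resize(sc[170:310,240:380],(400,400),interpolation=cv2.INTER_CUBIC)
cv2.imwrite('pics/w4.png',np.hstack([a,b])[:,:,::-1])
E
```

```text
time_s: 4.52
tool_pos: [0.5037, 0.0614, 0.293]
ee_rot: [[-0.279, 0.96, -0.003], [0.96, 0.279, 0.001], [0.002, -0.003, -1.0]]
force: [-0.1, 0.1, -0.8]
width: 0.0234
finger_force: 60.7
time_s: 4.77
tool_pos: [0.5051, 0.0573, 0.2938]
ee_rot: [[-0.275, 0.962, -0.001], [0.962, 0.275, -0.001], [-0.001, -0.001, -1.0]]
force: [0.3, 0.2, 0.1]
width: 0.0236
finger_force: 60.7
```

View pics/w4.png

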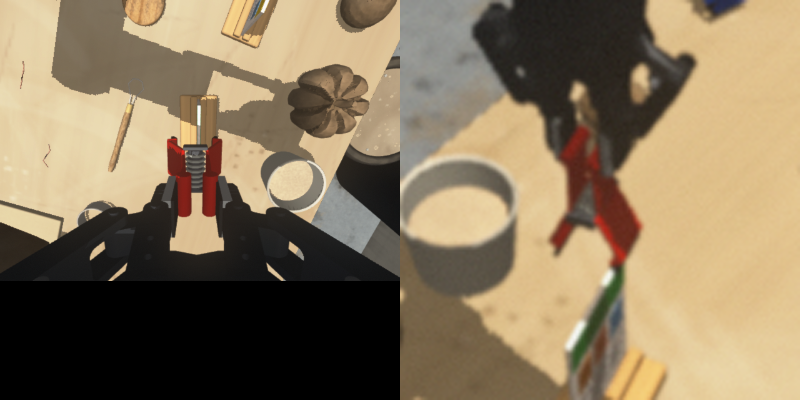

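The clip hangs straight over the card, which shows edge-on in the wrist view near (317,160–235). I'll overlay the predicted lip corners and card edge to check the hang depth and lateral offset.

```bash
python3 - <<'E'
from h import *
from cell import sensors
s=sensors.observe();E=np.array(s['ee_rot']);t=np.array(s['tool_pos'])
W=imaging.get_calibration('wrist');S=imaging.get_calibration('scene')
wr=cv2.imread('pics/wr4.png');sc=cv2.imread('pics/sc4.png')
pr=lambda c,q:cv2.projectPoints(np.array(q,float),c['rvec'],c['tvec'],c['K'],None)[0].ravel()
k=6;x0,y0=270,200;A=cv2.resize(sc[y0:y0+90,x0:x0+66],None,fx=k,fy=k,interpolation=cv2.INTER_CUBIC)
for h,col in((.086,(255,255,0)),(.094,(255,0,255))):
  for sx in(-1,1):
    for sy in(-1,1):
      p=pr(S,t+E@[.018*sx,.020*sy,h]);print(h,sx,sy,p.round(1));cv2.circle(A,tuple(int(v) for v in((p-[x0,y0]+.5)*k)),3,col,-1)
x1,y1=270,140;B=cv2.resize(wr[y1:y1+135,x1:x1+100],None,fx=4,fy=4,interpolation=cv2.INTER_CUBIC)
u=np.array([-np.sin(np.radians(15.9)),np.cos(np.radians(15.9)),0])
for d in(-.045,0,.045):
  p=pr(W,np.array([.505,.058,.14])+u*d);print('card',d,p.round(1));cv2.circle(B,tuple(int(v) for v in((p-[x1,y1]+.5)*4)),3,(255,0,255),-1)
g=(wr.min(2)>205)
for r in range(150,240,6):
  c=np.flatnonzero(g[r,290:345])+290
  if len(c): print(r,c.min(),c.max(),end=' | ')
cv2.imwrite('pics/w5.png',np.hstack([A,B]))
E
```

```text
0.086 -1 -1 [320.5 248.6]
0.086 -1 1 [301.  242.6]
0.086 1 -1 [312.7 262.4]
0.086 1 1 [292.9 256.1]
0.094 -1 -1 [320.5 251.4]
0.094 -1 1 [301.2 245.4]
0.094 1 -1 [312.9 265.2]
0.094 1 1 [293.2 258.9]
card -0.045 [315.  276.3]
card 0 [315.  224.1]
card 0.045 [315.  167.4]
174 316 320 | 180 316 320 | 186 316 319 | 192 316 319 | 198 316 319 |
```

View pics/w5.png

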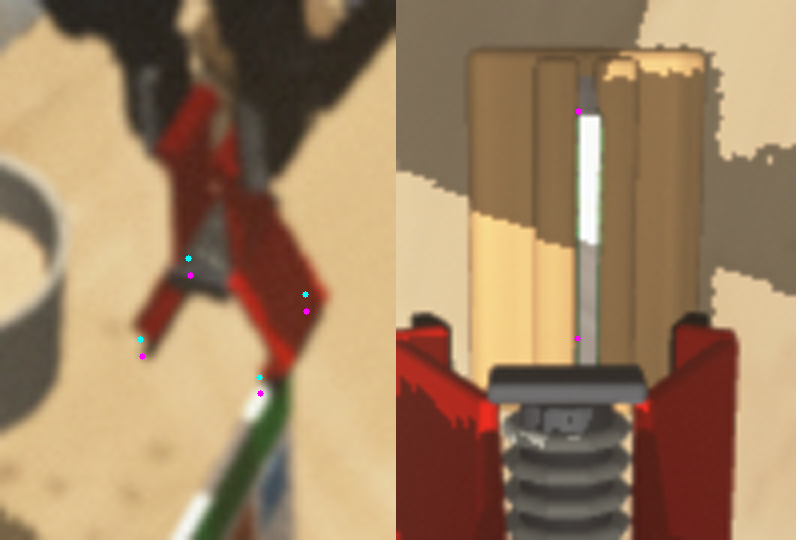

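In the wrist view the card runs vertically at column ~318. The clip centre is at ~313 and the TCP plane at 315, so I need to shift about 3.8 mm along tool y. The lips hang about 90 mm below the TCP, so the target TCP z is about 0.210.

```bash
python3 -m jog '[[0.009,0.003,0,0,0,0,-1],[0.009,0.002,-0.04,0,0,0,-1],[0,0,-0.06,0,0,0,-1],[0,0,-0.06,0,0,0,-1],[0,0,-0.06,0,0,0,-1],[0,0,-0.06,0,0,0,-1],[0,0,-0.05,0,0,0,-1],[0,0,-0.05,0,0,0,-1],[0,0,-0.04,0,0,0,-1],[0,0,0,0,0,0,-1],[0,0,0,0,0,0,-1],[0,0,0,0,0,0,-1]]'
python3 - <<'E'
from h import *
sc=imaging.read_camera('scene')
im=imaging.read_camera('wrist');cv2.imwrite('pics/sc6.png',sc[:,:,::-1])
k=5;A=cv2.resize(sc[205:315,260:340],None,fx=k,fy=k,interpolation=cv2.INTER_CUBIC)
B=cv2.resize(im[100:320,260:375],None,fx=2.5,fy=2.5,interpolation=cv2.INTER_CUBIC)
cv2.imwrite('pics/w6.png',np.hstack([A,B])[:,:,::-1])
E
```

```text
time_s: 5.87
tool_pos: [0.5093, 0.0593, 0.2108]
ee_rot: [[-0.275, 0.961, 0.001], [0.961, 0.275, -0.0], [-0.0, 0.001, -1.0]]
force: [0.2, -0.2, -0.9]
width: 0.0238
finger_force: 60.7
```

View pics/w6.png

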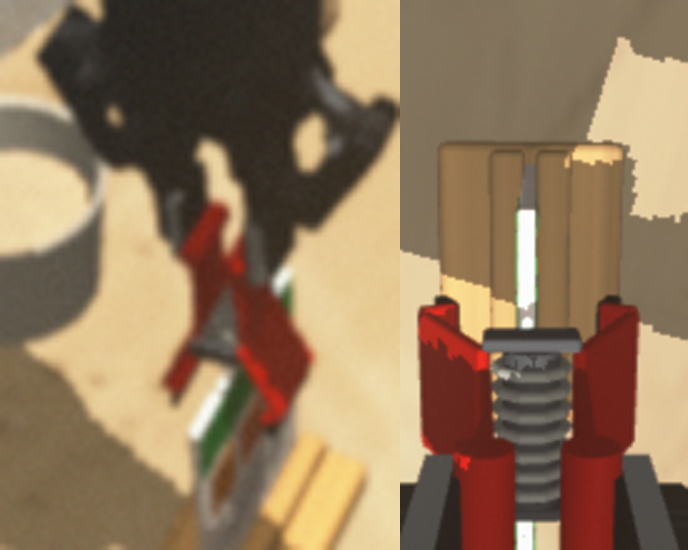

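The card sits centred between the levers in the wrist view: card column 527, lever midpoint 528. In the scene view the jaws straddle the green band. I'll check the lip depth and the along-edge centring with numbers.

```bash
python3 - <<'E'
from h import *
from cell import sensors
s=sensors.observe();E=np.array(s['ee_rot']);t=np.array(s['tool_pos'])
W=imaging.get_calibration('wrist');S=imaging.get_calibration('scene')
pr=lambda c,q:cv2.projectPoints(np.array(q,float),c['rvec'],c['tvec'],c['K'],None)[0].ravel()
for y in(-.018,-.022):
  for z in(.125,.12,.115,.11): print(y,z,[((pr(S,np.r_[(t+E@[sx,y,0])[:2],z])-[260,205])*5).round() for sx in(.018,-.018)])
for z in(.125,.12,.115,.11): print('left lip',z,((pr(S,np.r_[(t+E@[.018,.02,0])[:2],z])-[260,205])*5).round())
# along edge: card far end at wrist px
e=ray(W,(260+527/2.5,100+208/2.5),.14);print('far end rel tool',E.T@(e-t))
# scene: card far(sx+) end top corner at crop (195,432)
e=ray(S,(260+195/5,205+432/5),.14);print('scene end rel tool',E.T@(e-t))
# jaws' sx+ end in wrist: lip top rows ~300/2.5 ; drum plate
for x in(.018,.02): print('jaw end row',[(pr(W,t+E@[x,.02,h])-[260,100])*2.5 for h in(.07,.085)])
E
```

```text
-0.018 0.125 [array([254., 419.]), array([290., 352.])]
-0.018 0.12 [array([254., 427.]), array([290., 359.])]
-0.018 0.115 [array([254., 434.]), array([290., 367.])]
-0.018 0.11 [array([255., 442.]), array([291., 375.])]
-0.022 0.125 [array([263., 422.]), array([299., 355.])]
-0.022 0.12 [array([263., 430.]), array([299., 362.])]
-0.022 0.115 [array([264., 438.]), array([300., 370.])]
-0.022 0.11 [array([264., 445.]), array([300., 378.])]
left lip 0.125 [165. 390.]
left lip 0.12 [166. 398.]
left lip 0.115 [167. 405.]
left lip 0.11 [168. 413.]
far end rel tool [0.04452474 0.08593232 0.0711957 ]
scene end rel tool [ 0.04194172 -0.00473184  0.07104571]
jaw end row [array([225.73884339, 325.40099826]), array([219.89363286, 309.85246139])]
jaw end row [array([225.98067276, 316.87401222]), array([220.10513315, 301.84668575])]
```

Lip depth is about 20 mm and the clip is centred across the card. It sits about 3 mm off along the edge, so I'll slide it parallel to the card and settle.

```bash
python3 -m jog '[[0.002,-0.007,0,0,0,0,-1],[0.002,-0.007,0,0,0,0,-1],[0,0,0,0,0,0,-1],[0,0,0,0,0,0,-1],[0,0,0,0,0,0,-1],[0,0,0,0,0,0,-1]]'
python3 -c "
from cell import ticket
print(ticket.finish_job())"
```

```text
time_s: 6.47
tool_pos: [0.5096, 0.0566, 0.2103]
ee_rot: [[-0.275, 0.961, 0.0], [0.961, 0.275, 0.0], [0.0, 0.0, -1.0]]
force: [0.3, 0.4, 0.1]
width: 0.0234
finger_force: 60.7
the job is handed in; nothing more can be done
None
```

I handed the job in at about 6.5 s. The gripper still holds the red clip wide open around the middle of the green card's top edge, with the jaws about 2 cm down either side. The last image, before a final 3 mm slide along the edge, showed no contact, and the force readings stayed near zero; no verdict was returned.

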